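# Assemble a ring transformer on its chassis stud

### The job

Assemble the ring transformer's mount on the upright stud of the aluminium chassis: slip the wide fibre disc over the stud first, then the black ring transformer, then the narrow fibre disc, and last the steel clamp plate with its raised hub upwards, so that all four sit flat on one another with the stud through them. Let go of everything, and leave the spool, jar, multimeter and screwdriver where they are.

Things in the scene. Friction and masses are not known exactly. Their poses are not given: they have to be found in the camera images.
- chassis: Target, fixed: square bare aluminium plate 150 x 150 x 12 mm with an upright steel stud, 8 mm in diameter, at its middle; the stud rises 50 mm above the plate, its last 7 mm tapering to 3 mm. Components up to 22 mm tall stand in the plate's corners, at least 70 mm from the stud axis. Origin: on the stud axis at bench level (parts rest 12 mm above it); z up. It lies left or right on the bench.
- wide_disc: First part, loose, lying flat: brown fibre insulating disc, 62 mm outside diameter, 7 mm thick, with a 22 mm hole through its middle; 0.04 kg. Origin: centre of its underside, z up. Keep it as it lies; do not turn it over.
- transformer: Second part, loose, lying flat: black potted ring transformer with a wreath of thin copper marks on top, 60 mm outside diameter, 24 mm high, with a 22 mm hole through its middle; about 0.3 kg. Origin: centre of its underside, z up.
- narrow_disc: Third part, loose, lying flat: brown fibre insulating disc like the wide one but 44 mm in outside diameter, 7 mm thick, with a 22 mm hole; 0.02 kg. Origin: centre of its underside, z up.
- clamp_plate: Fourth part, loose, lying flat, hub up: steel clamp plate, a flange 54 mm in diameter and 5 mm thick with a raised round hub 34 mm in diameter on top, 12 mm high in all, with a 20 mm hole right through; about 0.09 kg. Origin: centre of its underside, z up.
- tray: Bystander, fixed: grey open parts tray 150 (x) x 130 (y) x 30 mm high, in the half of the bench where the chassis is not. Origin: centre of its underside.
- spool: Bystander, loose, among the parts: spool of solder standing on its flange, 50 mm diameter, 36 mm high. Origin: centre of its underside.
- jar: Bystander, loose, among the parts: small amber glass jar with a white lid, 42 mm diameter, 45 mm high, standing. Origin: centre of its underside.
- multimeter: Bystander, loose, far left: yellow and black hand multimeter lying flat, 75 (x) x 150 (y) x 43 mm. Origin: centre of its underside.
- screwdriver: Bystander, loose, far right: red-handled screwdriver lying flat, about 190 mm long, along its own x (handle to -x). Origin: about its middle.
Mind the look-alikes: they are no part of the job. Several things have the shape of the clamp_plate; the one meant has the colours described above.

How it is judged:
On the way, in this order (a step that is already met when the one before it is completed fails the run):
1. the wide fibre disc is seated on the stud (z of wide_disc in the frame of chassis between 0.009 and 0.015 m and horizontal distance between wide_disc and chassis below 0.009 m and angle between wide_disc's own z axis and vertical below 0.1 rad), for 0.2 s.
2. the transformer is seated on the stud (z of transformer in the frame of chassis between 0.016 and 0.022 m and horizontal distance between transformer and chassis below 0.009 m and angle between transformer's own z axis and vertical below 0.1 rad), for 0.2 s.
3. the narrow fibre disc is seated on the stud (z of narrow_disc in the frame of chassis between 0.04 and 0.046 m and horizontal distance between narrow_disc and chassis below 0.009 m and angle between narrow_disc's own z axis and vertical below 0.1 rad), for 0.2 s.
4. the steel clamp plate is seated on the stud (z of clamp_plate in the frame of chassis between 0.047 and 0.053 m and horizontal distance between clamp_plate and chassis below 0.009 m and angle between clamp_plate's own z axis and vertical below 0.1 rad), for 0.2 s.
At the end, for the whole second after the job is handed in: All four parts are threaded on the stud in order from below: wide disc on the chassis plate, transformer, narrow disc, clamp plate hub up; each at its seated height within 3 mm, its axis within 9 mm of the stud's, tilted less than 0.1 rad, at rest and released (all of step 1 and all of step 2 and all of step 3 and all of step 4 and linear speed of each of wide_disc, transformer, narrow_disc, clamp_plate below 0.02 m/s); the robot touches nothing.
It fails at once if the spool is moved more than 30 mm (distance of spool from where it was at the start of the episode above 0.03 m).
It fails at once if the jar is moved more than 30 mm (distance of jar from where it was at the start of the episode above 0.03 m).
It fails at once if the multimeter is moved more than 30 mm (distance of multimeter from where it was at the start of the episode above 0.03 m).
It fails at once if the screwdriver is moved more than 30 mm (distance of screwdriver from where it was at the start of the episode above 0.03 m).
It also fails if it takes over 109 s, if anything falls off the work surface, if the arm or the gripper's body presses on something with over 40 N, if the wrist force passes 120 N, or if a joint passes its speed limit or range.

### The arm

A 6-joint arm with a two-finger parallel gripper is mounted at the origin on the work surface. World frame = base frame: x ahead of the robot, y to its left, z up, the work surface at z = 0. Lengths are in m, angles in rad, forces in N, time in s.
With the tool pointing down it reaches from about 0.35 to 0.775 m from the base axis. Payload 7.3 kg.
Tool frame: the origin (TCP) lies midway between the tips of the shut fingers; the grasp point (between the pads) lies 19 mm behind it; z points along the fingers, y is the direction in which the jaws open and shut (so a half turn about z gives the same grasp; the last joint's range is limited). The gripper opens to 92 mm and grips with 3 to 60 N. Pads are 19 mm wide; open, the fingers measure 130 mm over their backs; the gripper's body (75 mm by 190 mm) begins 47 mm behind the grasp point.
Start: joints at [1.092, 0.342, 1.524, -0, 1.275, -0.146], TCP at [0.171, 0.496, 0.227] pointing down, gripper open.
Joint ranges: [-2.53, 2.53], [-0.77, 2.02], [0.04, 2.7], [-1, 4.14], [0.28, 2.66], [-3.11, 3.11]. Speed limits (rad/s): [2.57, 2.57, 3.14, 3.14, 3.14, 3.14].

### API

Orientations are given as [roll, pitch, yaw] about the fixed x, y, z axes, in that order (R = Rz(yaw) Ry(pitch) Rx(roll)).
In Python, from cell import robot gives the robot as it stands.
- The arm moves only by the tool step_arm, never from a script. Its argument "moves" is a list that holds one entry, the list of rows, each a list of 4 numbers: the shift along the tool's x, y, z in m, then the turn about the tool's z in rad. In form: [[[dx, dy, dz, roll], ...]]. A call has 1 to 8 rows; each row shifts and turns the commanded pose from where the row before left it, along the tool's axes as they then stand; what a row does not reach is not made up. A row lasts 1/12 s, in which the tool goes at most 41.7 mm and 7.16 degrees, less where a joint would pass 70% of its speed; a pose out of reach is approached as far as the arm can. A call with a gripper value outside its range is refused whole. "hand" is the opening, from 0 (shut) to 1 (fully open), set as the call begins (left out, the last holds). The fingers move at their own pace and stop on an object; "force" is the grip in N (left out, the last holds). Time passes only in rows, so rows that do not move let the fingers close. It gives the time, the measured TCP pose, the force and the opening at its end, in the units of the state.
- robot.observe(): the state, without advancing time (a new reading comes with each control period).
- robot.read_camera(name): name is "side" or "top"; returns a dict with "frame" (384x512x3 uint8, red, green, blue), "fovy" (degrees; the focal length in pixels is half the picture's height over the tangent of half this angle, whatever the lens; pixels are square), "cx", "cy" (the principal point, pixels), "R" (3x3) and "t" (3): a world point X has camera coordinates R X + t. Camera axes: x right, y down, z forward; pixel columns grow to the right and rows downward; lengths in m; the calibration is good to about 2 mm. A picture is of the moment at which its call begins. There is no depth.
- robot.hand_in(): hands the job in, once; it reports no verdict.
The state is a dict: "time": time; "qpos": joint angles; "qvel": joint speeds; "joint_efforts": joint torques, N m; "tool_pos": TCP position; "tool_rot": TCP orientation; "contact_force": force on the tool from outside, world axes, zero at the start; "torque": the same for the moment, N m; "opening": finger opening in m.
Only numpy, scipy, OpenCV 4.12 (cv2) and the standard library are available. Lean on these libraries where they do the work, as an engineer would, in place of code of your own. Each camera call takes 0.05 s, during which the arm holds its last target.

## Working session

There is one attempt and no reset: what is moved stays moved. The work goes in short steps, Python scripts to look and compute and a tool call to move; the robot and the scene stay as the last step left them, time stands still between calls to the robot, and variables do not carry over. Pictures are saved under pics/ and viewed, and the job is handed in when it is done.

Besides the shell and the picture viewer there is one more tool, called by a JSON object that holds its "name" and its "arguments". step_arm: Moves the arm, as the interface text tells. Its arguments: {"type":"object","properties":{"moves":{"type":"array","items":{"type":"array","items":{"type":"array","items":{"type":"number"}}}},"hand":{"type":"number"},"force":{"type":"number"}},"required":["moves"]}

```bash
ls; mkdir -p pics
python3 - <<'E'
from cell import robot
import cv2,numpy as np
s=robot.observe();print(s)
for n in("top","side"):
    c=robot.read_camera(n);cv2.imwrite(f"pics/{n}0.png",c["frame"][:,:,::-1])
    print(n,c["fovy"],c["cx"],c["cy"],c["R"],c["t"])
E
```

```text
pics
{'time': 0.0, 'qpos': array([ 1.09202265e+00,  3.42693095e-01,  1.52499329e+00, -5.25686288e-06,
        1.27540761e+00, -1.46014854e-01]), 'qvel': array([0.00113034, 0.00075826, 0.00068775, 0.00054005, 0.00011688,
       0.0008237 ]), 'joint_efforts': array([-5.28622677e-04, -4.31251752e+01, -2.44213057e+01,  7.18204002e-02,
        5.62207494e-02, -1.15008074e-04]), 'tool_pos': array([0.17129396, 0.49584672, 0.22606863]), 'tool_rot': array([-3.14010656e+00, -2.13466723e-04,  2.80883521e+00]), 'contact_force': array([-0.2075371 ,  0.63035626, -0.28646452]), 'torque': array([-0.01569088,  0.03774118, -0.01495219]), 'opening': 0.09192784055744355}
top 50.3924372280004 249.59806982814186 193.28670011178374 [[ 0.1314524  -0.99131597 -0.00359352]
 [-0.96644313 -0.12734545 -0.22309373]
 [ 0.22069876  0.03279914 -0.97479038]] [-0.05265483  0.60043677  0.76237108]
side 55.745619789096295 250.23553476043207 192.3253926994648 [[ 0.96033748 -0.27817405 -0.01926469]
 [-0.17993433 -0.56544134 -0.80492219]
 [ 0.21301541  0.77646332 -0.59306757]] [-0.578146    0.14872964  0.82513595]
```

View pics/top0.png

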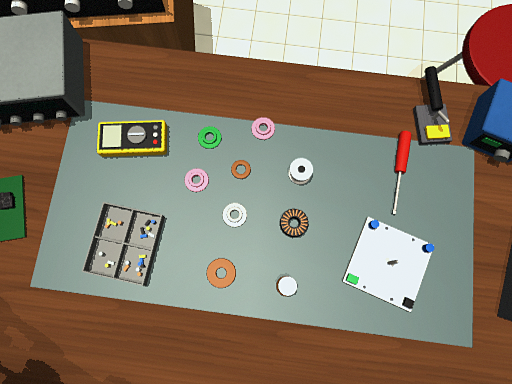

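View pics/side0.png

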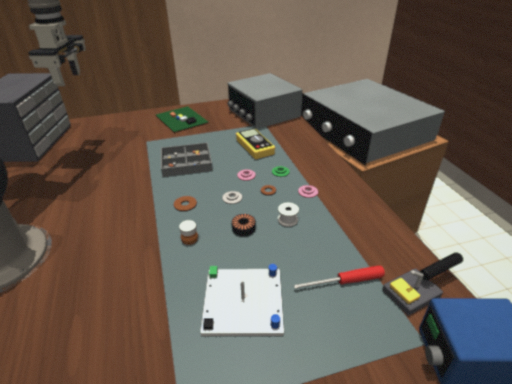

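```bash
cat > h.py <<'E'
import numpy as np,cv2
from cell import robot
def cam(n):
    c=robot.read_camera(n);c["f"]=192/np.tan(np.radians(c["fovy"]/2));return c
def ray(c,u,v,z):
    d=c["R"].T@np.array([(u-c["cx"])/c["f"],(v-c["cy"])/c["f"],1]);o=-c["R"].T@c["t"]
    return o+d*(z-o[2])/d[2]
def proj(c,X):
    p=c["R"]@np.array(X)+c["t"];return c["cx"]+c["f"]*p[0]/p[2],c["cy"]+c["f"]*p[1]/p[2]
def crop(c,u0,u1,v0,v1,s,name):
    im=c["frame"][v0:v1,u0:u1,::-1];cv2.imwrite("pics/"+name,cv2.resize(im,None,fx=s,fy=s,interpolation=cv2.INTER_CUBIC))
E
python3 - <<'E'
from h import *
c=cam("top");crop(c,180,330,105,305,3,"t1.png");crop(c,335,440,205,320,5,"t2.png")
d=cam("side");crop(d,160,330,150,250,4.5,"s1.png");crop(d,190,300,255,345,6,"s2.png")
E
```

```text
(no output)
```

View pics/t1.png

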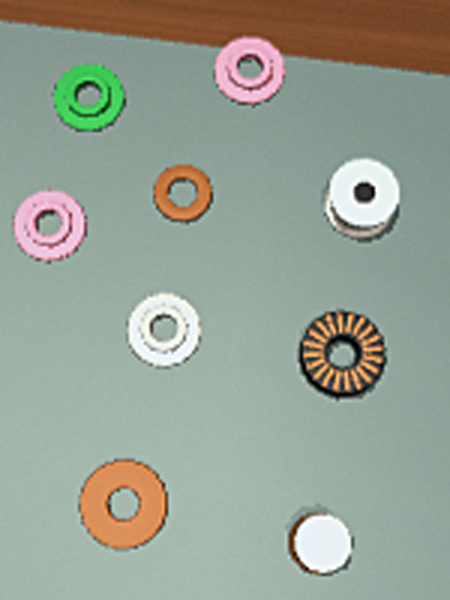

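View pics/t2.png

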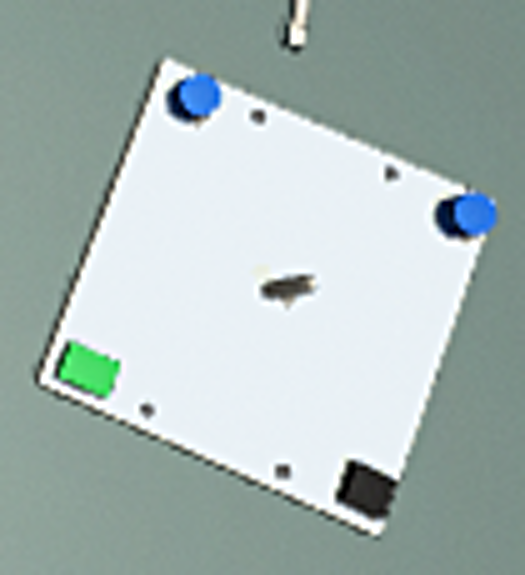

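View pics/s1.png

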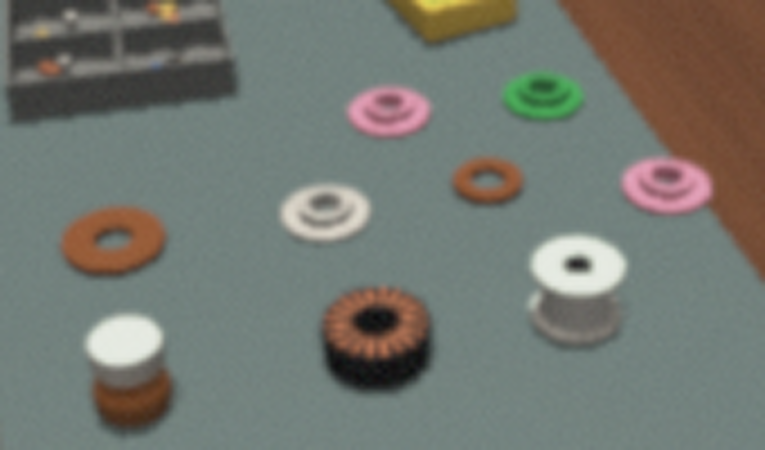

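View pics/s2.png

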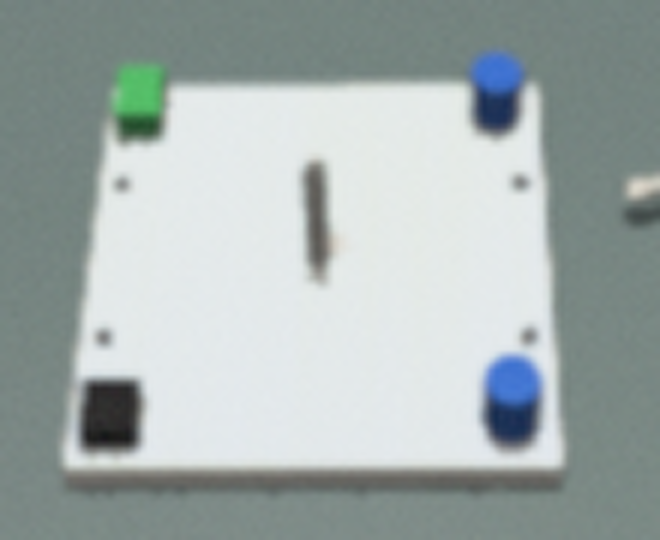

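Run:
```python
from h import *
c=cam("top");d=cam("side")
print("cams",-c["R"].T@c["t"],-d["R"].T@d["t"])
T=dict(wide=((221.3,273),.007),narrow=((241,169.3),.007),clamp=((234.7,214.8),.005),trans=((294,222.6),.024),spool=((301.3,168.7),.036),jar=((287,285.8),.045))
S=dict(wide=((160+113/4.5,150+240/4.5),.0035),narrow=((160+488/4.5,150+181/4.5),.0035),clamp=((160+325/4.5,150+213/4.5),.004),trans=((160+377/4.5,150+322/4.5),.024),spool=((160+578/4.5,150+265/4.5),.036),jar=((160+125/4.5,150+342/4.5),.045))
for k in T: print(k,ray(c,*T[k][0],T[k][1])[:2].round(4),ray(d,*S[k][0],S[k][1])[:2].round(4))
# segmentation on top
f=c["frame"].astype(np.int32);hsv=cv2.cvtColor(c["frame"],cv2.COLOR_RGB2HSV)
for n,(uv,z) in T.items():
    u,v=map(int,uv);print(n,f[v-10,u],f[v,u+9])
cor=[ (335+x/5,205+y/5) for x,y in((165,58),(490,192),(380,537),(38,383))]
P=[ray(c,*p,.012)[:2] for p in cor];print(np.round(P,4),np.mean(P,0),[np.linalg.norm(P[i]-P[i-1]) for i in range(4)])
cor=[ (190+x/6,255+y/6) for x,y in((108,82),(540,82),(565,470),(65,468))]
P=[ray(d,*p,.012)[:2] for p in cor];print(np.round(P,4),np.mean(P,0),[np.linalg.norm(P[i]-P[i-1]) for i in range(4)])
print("side stud base,top",ray(d,243,301.3,.012),ray(d,242.5,282.3,.062))
m=np.array([*np.mean(P,0)])
print("pred top base/tip",[((np.array(proj(c,[*m,z]))-[335,205])*5) for z in(.012,.062)],[((np.array(proj(d,[*m,z]))-[190,255])*6) for z in(.012,.062)])
```

```text
cams [ 4.18955252e-01 -7.39796266e-04  8.76916455e-01] [ 0.40621017 -0.71741513  0.59793935]
wide [0.4384 0.0648] [0.4404 0.066 ]
narrow [0.6675 0.0546] [0.6707 0.055 ]
clamp [0.5648 0.0543] [0.5666 0.053 ]
trans [ 0.5614 -0.0732] [ 0.5646 -0.0751]
spool [ 0.6774 -0.0752] [ 0.6783 -0.0758]
jar [ 0.43   -0.0712] [ 0.4321 -0.075 ]
wide [217 144  89] [216 142  85]
narrow [143 158 151] [100  49  18]
clamp [237 245 239] [237 245 249]
trans [87 68 61] [139 109  80]
spool [232 241 240] [235 242 241]
jar [129 138 124] [255 255 255]
[[ 0.5971 -0.23  ]
 [ 0.5578 -0.3698]
 [ 0.4112 -0.33  ]
 [ 0.454  -0.1872]] [ 0.5050116  -0.27926092] [np.float64(0.14937980111518803), np.float64(0.14520997052231274), np.float64(0.15191930620125507), np.float64(0.14916065960202218)]
[[ 0.4551 -0.1856]
 [ 0.601  -0.2305]
 [ 0.5566 -0.3747]
 [ 0.4144 -0.3309]] [ 0.50676706 -0.28042197] [np.float64(0.15094515689636198), np.float64(0.15261996120381033), np.float64(0.15081363289909547), np.float64(0.14875676794531972)]
side stud base,top [ 0.50443894 -0.28740354  0.012     ] [ 0.50631417 -0.28288739  0.062     ]
pred top base/tip [array([270.99165285, 285.06897603]), array([312.81925835, 277.59676121])] [array([319.26597282, 258.90754789]), array([314.33216377, 157.46379413])]
```

Clamp-plate candidates in the top image are green (209,137), pink (263,128), pink (197,180) and pale grey-white (235,214). Only the one at (235,214) is bare-metal coloured, and the enlarged crop confirms it: hub up, no paint. The wide disc is at (221,273), the narrow disc at (241,169), the transformer at (294,223) and the stud base at about (389,262). I'll turn the jaws to world x first.

{"name": "step_arm", "arguments": {"moves": [[[0,0,0,0.12],[0,0,0,0.12],[0,0,0,0.12],[0,0,0,0.12],[0,0,0,0.12],[0,0,0,0.12],[0,0,0,0.12],[0,0,0,0.12]]], "hand": 1, "force": 15}}

```text
time: 0.97
tool_pos: [0.1715, 0.4961, 0.2266]
tool_rot: [-3.142, 0.0, 1.843]
contact_force: [-0.3, -0.1, 0.3]
opening: 0.0918
```

{"name": "step_arm", "arguments": {"moves": [[[0,0,0,0.12],[0,0,0,0.12],[0,0,0,0.038],[0,0,0,0]]]}}

```text
time: 1.3
tool_pos: [0.1715, 0.4962, 0.2267]
tool_rot: [-3.142, 0.0, 1.569]
contact_force: [-0.1, 0.6, 0.4]
opening: 0.0917
```

{"name": "step_arm", "arguments": {"moves": [[[-0.027,0.0167,0.01,0],[-0.027,0.0167,0.01,0],[-0.027,0.0167,0.01,0],[-0.027,0.0167,0.01,0],[-0.027,0.0167,0.01,0],[-0.027,0.0167,0.01,0],[-0.027,0.0167,0.01,0],[-0.027,0.0167,0.01,0]]]}}

```text
time: 1.97
tool_pos: [0.3056, 0.2789, 0.1465]
tool_rot: [3.141, -0.0, 1.573]
contact_force: [0.7, 0.9, 0.9]
opening: 0.092
```

{"name": "step_arm", "arguments": {"moves": [[[-0.027,0.0167,0.01,0],[-0.027,0.0167,0.01,0],[-0.027,0.0167,0.01,0],[-0.027,0.0167,0.01,0],[-0.027,0.0167,0.01,0],[-0.027,0.0167,0.01,0],[-0.027,0.0167,0.01,0],[-0.027,0.0167,0.01,0]]]}}

```text
time: 2.63
tool_pos: [0.4395, 0.0627, 0.0663]
tool_rot: [3.141, -0.0, 1.572]
contact_force: [0.7, 0.5, 0.1]
opening: 0.0918
```

{"name": "step_arm", "arguments": {"moves": [[[0,0,0,0],[0,0,0,0]]]}}

```text
time: 2.8
tool_pos: [0.439, 0.0631, 0.0662]
tool_rot: [-3.141, -0.0, 1.569]
contact_force: [0.7, 0.5, 0.6]
opening: 0.0921
```

Run:
```python
from h import *
c=cam("top");crop(c,140,300,200,340,5,"t3.png");crop(cam("side"),110,260,130,250,5,"s3.png")
print(robot.observe()["tool_pos"],robot.observe()["tool_rot"])
```

```text
[0.43816568 0.06464324 0.06675119] [-3.14090689e+00 -2.97941278e-04  1.57149168e+00]
```

View pics/t3.png

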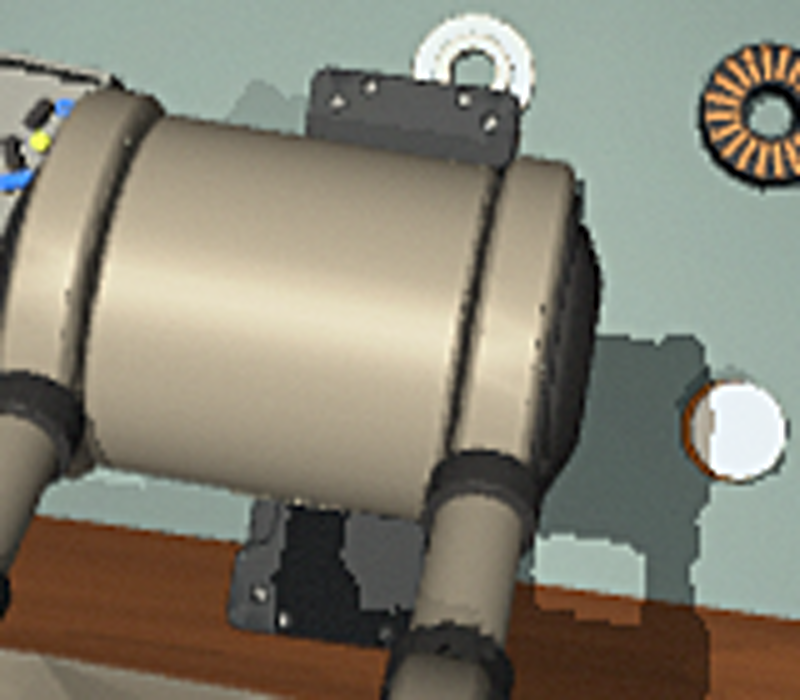

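View pics/s3.png

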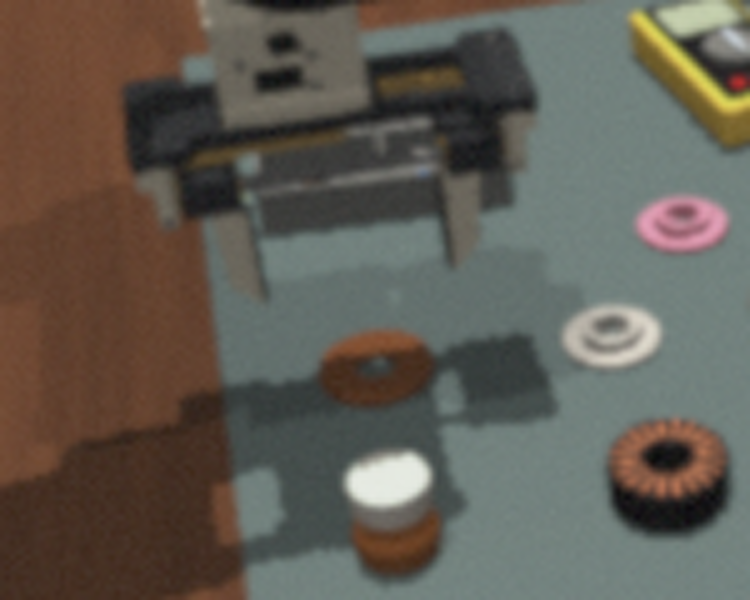

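Run:
```python
from h import *
d=cam("side");p=robot.observe()["tool_pos"]
for X in (p,p+[.046,0,0],p-[.046,0,0]): print((np.array(proj(d,X))-[110,130])*5)
print(p,(np.array(proj(d,[.439,.065,.0035]))-[110,130])*5)
```

```text
[355.9326327 271.1082938]
[444.92994802 255.53106734]
[265.03835649 287.01754588]
[0.43815654 0.06498623 0.066946  ] [373.24162519 368.25349232]
```

{"name": "step_arm", "arguments": {"moves": [[[0,0.001,0.015,0],[0,0,0.02,0],[0,0,0.015,0],[0,0,0.008,0],[0,0,0.004,0],[0,0,0.002,0],[0,0,0,0],[0,0,0,0]]]}}

```text
time: 3.62
tool_pos: [0.4401, 0.0644, 0.0033]
tool_rot: [3.14, -0.0, 1.571]
contact_force: [0.2, -0.5, -0.3]
opening: 0.0918
```

{"name": "step_arm", "arguments": {"moves": [[[0,0,0,0],[0,0,0,0],[0,0,0,0],[0,0,0,0],[0,0,0,0],[0,0,0,0],[0,0,0,0],[0,0,0,0]]], "hand": 0.4}}

```text
time: 4.28
tool_pos: [0.4398, 0.0642, 0.0028]
tool_rot: [3.141, -0.0, 1.571]
contact_force: [-0.5, -0.3, 1.8]
opening: 0.0617
```

{"name": "step_arm", "arguments": {"moves": [[[0,0,-0.01,0],[0,0,-0.02,0],[0,0,-0.03,0],[0,0,-0.03,0],[0,0,-0.01,0],[-0.025,0.006,0,0],[-0.03,0.006,0,0],[-0.03,0.006,0,0]]]}}

```text
time: 4.95
tool_pos: [0.4578, -0.0213, 0.1031]
tool_rot: [3.141, 0.0, 1.573]
contact_force: [1.0, -0.1, -0.6]
opening: 0.0613
```

{"name": "step_arm", "arguments": {"moves": [[[-0.035,0.006,0,0],[-0.035,0.006,0,0],[-0.035,0.006,0,0],[-0.035,0.006,0,0],[-0.035,0.006,0,0],[-0.035,0.006,0,0],[-0.03,0.006,0,0],[-0.02,0.006,0,0]]]}}

```text
time: 5.62
tool_pos: [0.5055, -0.2838, 0.1023]
tool_rot: [-3.142, 0.0, 1.569]
contact_force: [0.6, 0.7, -0.6]
opening: 0.0614
```

{"name": "step_arm", "arguments": {"moves": [[[0,0,0,0],[0,0,0,0],[0,0,0,0]]]}}

```text
time: 5.87
tool_pos: [0.5051, -0.2799, 0.1021]
tool_rot: [-3.14, -0.001, 1.571]
contact_force: [0.5, -0.0, -0.1]
opening: 0.0615
```

Run:
```python
from h import *
c=cam("side");crop(c,180,310,200,330,5,"s4.png")
o=[robot.observe()["tool_pos"]]
for i in range(4): c2=cam("top");o.append(robot.observe()["tool_pos"])
p=np.mean(o,0);print(p,o)
crop(c2,330,450,190,320,5,"t4.png")
for X in (p,p+[.031,0,0],p-[.031,0,0],p-[0,.031,0],p+[0,.031,0]): print((np.array(proj(c,X))-[180,200])*5)
```

```text
[ 0.50552645 -0.27960421  0.10265703] [array([ 0.50525869, -0.27954206,  0.10236164]), array([ 0.50541305, -0.27945608,  0.10254302]), array([ 0.50555646, -0.27951775,  0.10269612]), array([ 0.50566085, -0.27966071,  0.10281728]), array([ 0.50574318, -0.27984443,  0.10286708])]
[304.41667662 330.96011115]
[386.58344322 311.96510825]
[220.57586107 350.34211437]
[327.44852055 395.49782778]
[283.01800317 270.99871479]
```

View pics/s4.png

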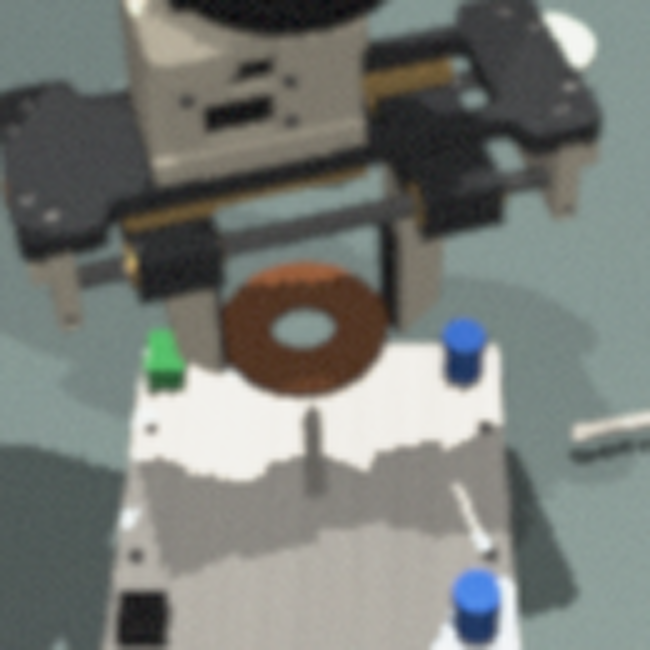

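View pics/t4.png

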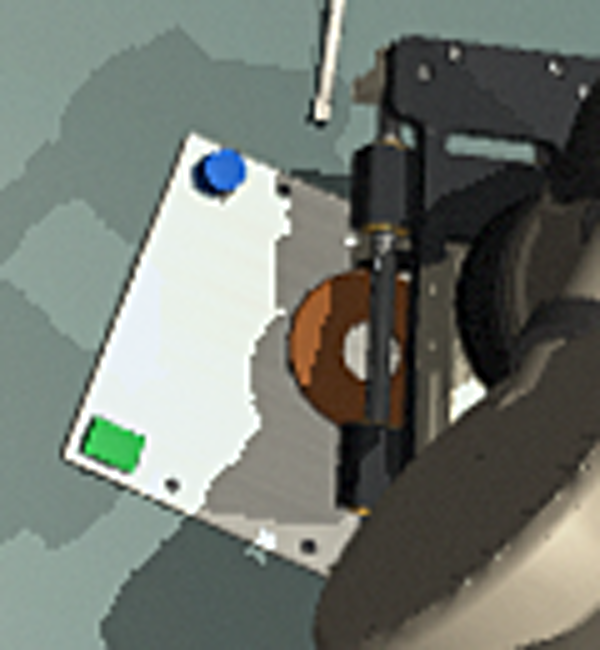

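{"name": "step_arm", "arguments": {"moves": [[[-0.001,0.0,0.015,0],[0,0,0.015,0],[0,0,0.01,0],[0,0,0.005,0],[0,0,0.005,0],[0,0,0.005,0],[0,0,0.005,0],[0,0,0,0]]]}}

```text
time: 6.78
tool_pos: [0.5054, -0.2815, 0.042]
tool_rot: [-3.141, -0.001, 1.571]
contact_force: [-0.5, 0.2, -0.1]
opening: 0.0614
```

Run:
```python
from h import *
c=cam("side");crop(c,180,310,200,330,5,"s5.png")
print(robot.observe()["tool_pos"])
```

```text
[ 0.50557568 -0.28168206  0.04242688]
```

View pics/s5.png

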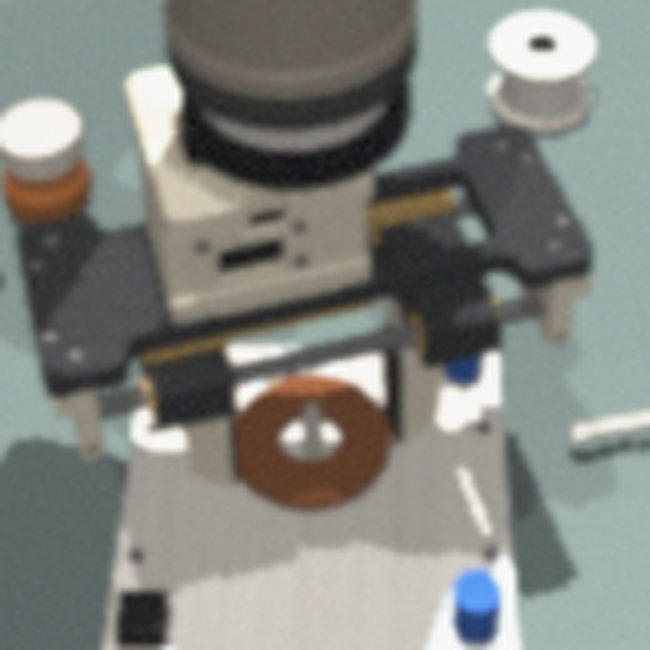

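The stud tip shows inside the disc's hole, around (312,435) in the crop. I'll lower it onto the plate and release.

{"name": "step_arm", "arguments": {"moves": [[[0,0,0.01,0],[0,0,0.008,0],[0,0,0.005,0],[0,0,0.003,0],[0,0,0.001,0],[0,0,0,0],[0,0,0,0]]]}}

```text
time: 7.42
tool_pos: [0.5058, -0.2819, 0.0158]
tool_rot: [3.141, 0.0, 1.571]
contact_force: [0.3, 0.4, -0.1]
opening: 0.0609
```

{"name": "step_arm", "arguments": {"moves": [[[0,0,0,0],[0,0,0,0],[0,0,0,0],[0,0,0,0],[0,0,0,0]]], "hand": 0.95}}

```text
time: 7.83
tool_pos: [0.5058, -0.2818, 0.0158]
tool_rot: [3.141, 0.0, 1.571]
contact_force: [0.1, -0.2, -1.1]
opening: 0.0861
```

{"name": "step_arm", "arguments": {"moves": [[[0,0,-0.01,0],[0,0,-0.02,0],[0,0,-0.03,0],[0,0,-0.03,0],[0.03,0.005,0,0],[0.03,0.005,0,0],[0.03,0.005,0,0],[0.03,0.005,0,0]]]}}

```text
time: 8.5
tool_pos: [0.5258, -0.1607, 0.1068]
tool_rot: [3.14, 0.0, 1.57]
contact_force: [-0.3, -0.1, -0.1]
opening: 0.0872
```

{"name": "step_arm", "arguments": {"moves": [[[0.03,0.01,0,0],[0.03,0.01,0,0],[0.025,0.015,0,0],[0,0,0,0],[0,0,0,0]]]}}

```text
time: 8.92
tool_pos: [0.5612, -0.0755, 0.1064]
tool_rot: [3.141, 0.0, 1.574]
contact_force: [0.6, -0.5, -0.6]
opening: 0.0872
```

Run:
```python
from h import *
c=cam("side");crop(c,180,310,200,330,5,"s6.png")
c=cam("top");crop(c,280,440,190,320,5,"t6.png")
print(robot.observe()["tool_pos"])
```

```text
[ 0.56048972 -0.07725979  0.10607856]
```

View pics/s6.png

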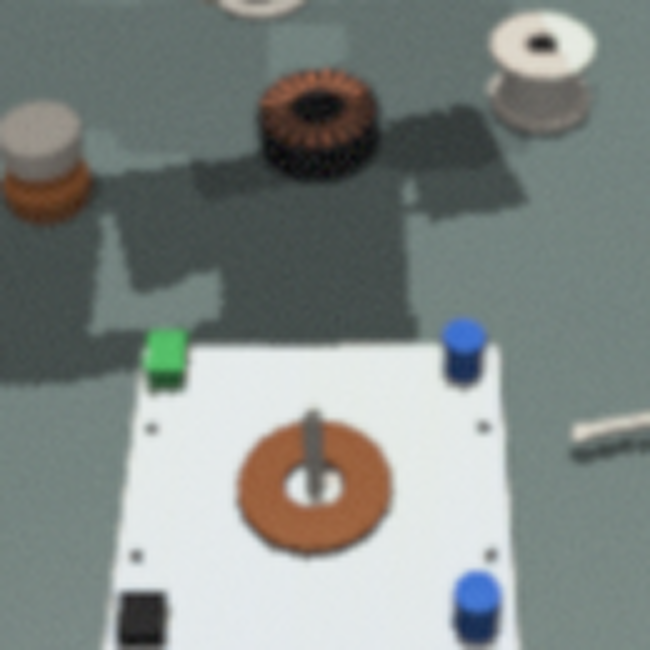

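View pics/t6.png

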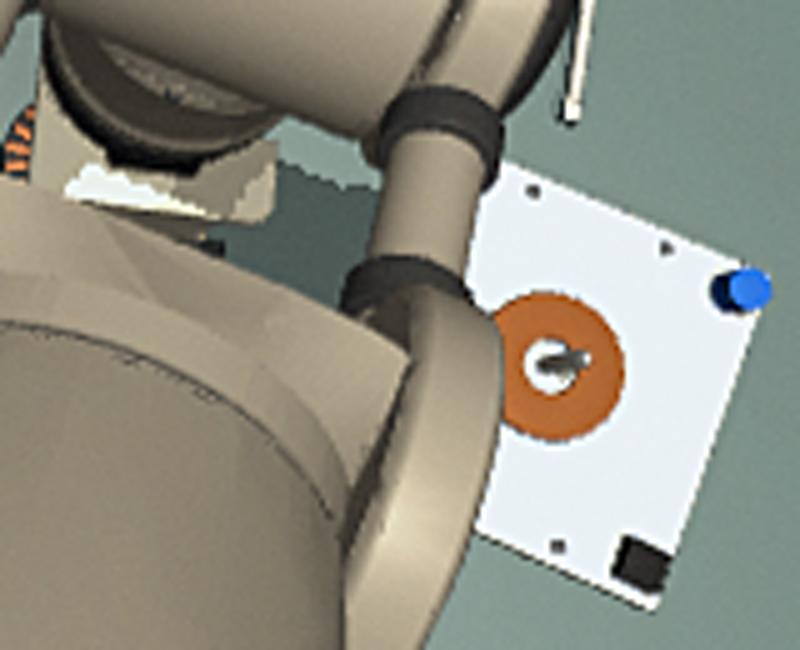

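The wide disc sits flat with the stud at the middle of its hole. Next is the transformer.

{"name": "step_arm", "arguments": {"moves": [[[0.003,0.0025,0.02,0],[0,0,0.02,0],[0,0,0.02,0],[0,0,0.02,0],[0,0,0.012,0],[0,0,0.006,0],[0,0,0.003,0],[0,0,0,0]]]}}

```text
time: 9.68
tool_pos: [0.563, -0.0746, 0.0046]
tool_rot: [-3.141, -0.0, 1.57]
contact_force: [0.5, 0.7, 0.4]
opening: 0.0871
```

{"name": "step_arm", "arguments": {"moves": [[[0,0,0,0],[0,0,0,0],[0,0,0,0],[0,0,0,0],[0,0,0,0],[0,0,0,0],[0,0,0,0],[0,0,0,0]]], "hand": 0.4, "force": 25}}

```text
time: 10.35
tool_pos: [0.5636, -0.0738, 0.0052]
tool_rot: [3.141, 0.0, 1.571]
contact_force: [-0.5, 0.8, 5.5]
opening: 0.0597
```

{"name": "step_arm", "arguments": {"moves": [[[0,0,-0.01,0],[0,0,-0.02,0],[0,0,-0.03,0],[0,0,-0.03,0],[0,0,-0.01,0],[0,0,0,0],[0,0,0,0]]]}}

```text
time: 10.93
tool_pos: [0.5626, -0.0736, 0.104]
tool_rot: [-3.141, -0.0, 1.571]
contact_force: [0.8, -0.4, -4.2]
opening: 0.0602
```

{"name": "step_arm", "arguments": {"moves": [[[-0.02,-0.006,0,0],[-0.03,-0.008,0,0],[-0.034,-0.009,0,0],[-0.034,-0.009,0,0],[-0.034,-0.009,0,0],[-0.03,-0.009,0,0],[-0.0255,-0.007,0,0],[0,0,0,0]]]}}

```text
time: 11.6
tool_pos: [0.5036, -0.2855, 0.1019]
tool_rot: [-3.138, -0.0, 1.566]
contact_force: [0.5, -0.2, -2.7]
opening: 0.0598
```

{"name": "step_arm", "arguments": {"moves": [[[0,0,0,0],[0,0,0,0]]]}}

```text
time: 11.77
tool_pos: [0.5052, -0.2802, 0.1026]
tool_rot: [-3.138, -0.003, 1.57]
contact_force: [0.4, 0.9, -3.2]
opening: 0.0597
```

Run:
```python
from h import *
c=cam("side");crop(c,180,310,200,330,5,"s7.png")
p=robot.observe()["tool_pos"];print(p)
q=p+[0,0,.019]
for X in (q,q+[.03,0,0],q-[.03,0,0],q-[0,.03,0],q+[0,.03,0]): print((np.array(proj(c,X))-[180,200])*5)
```

```text
[ 0.5056396  -0.27990228  0.10309899]
[303.04677621 293.94781107]
[384.03959912 275.59148421]
[220.42814739 312.67261285]
[325.67835308 356.11718019]
[281.99738409 236.12473329]
```

View pics/s7.png

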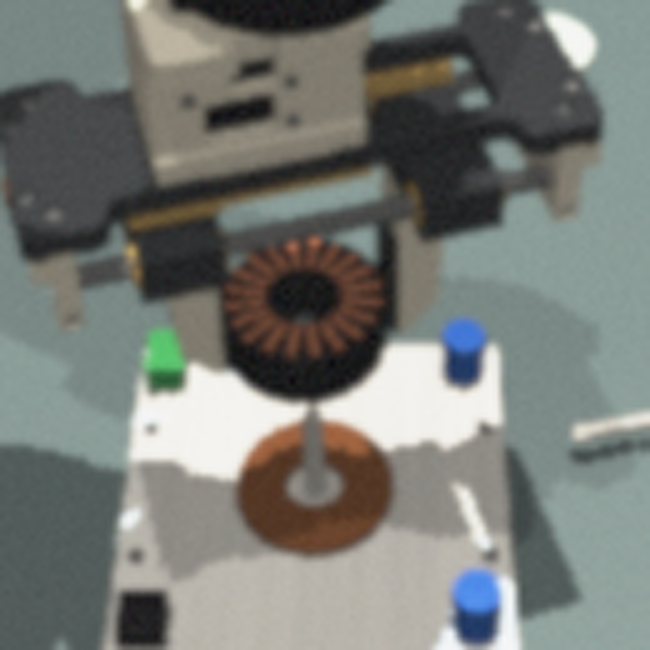

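{"name": "step_arm", "arguments": {"moves": [[[0,0.0,0.015,0],[0,0,0.015,0],[0,0,0.01,0],[0,0,0.008,0],[0,0,0.006,0],[0,0,0.006,0],[0,0,0,0],[0,0,0,0]]]}}

```text
time: 12.48
tool_pos: [0.5063, -0.2812, 0.0447]
tool_rot: [3.142, -0.0, 1.571]
contact_force: [0.6, -0.3, -3.5]
opening: 0.0599
```

{"name": "step_arm", "arguments": {"moves": [[[0,0,0.006,0],[0,0,0.005,0],[0,0,0.003,0],[0,0,0.002,0],[0,0,0,0],[0,0,0,0],[0,0,0,0]]]}}

```text
time: 13.07
tool_pos: [0.5063, -0.2814, 0.0288]
tool_rot: [3.141, 0.0, 1.571]
contact_force: [-0.2, 0.3, -3.9]
opening: 0.0599
```

{"name": "step_arm", "arguments": {"moves": [[[0,0,0.002,0],[0,0,0.0015,0],[0,0,0.001,0],[0,0,0,0],[0,0,0,0],[0,0,0,0]]]}}

```text
time: 13.57
tool_pos: [0.5062, -0.2813, 0.0243]
tool_rot: [3.142, -0.0, 1.571]
contact_force: [-1.7, 1.2, -1.3]
opening: 0.06
```

Run:
```python
from h import *
c=cam("side");crop(c,180,310,200,330,5,"s8.png")
o=robot.observe();print(o["tool_pos"],o["contact_force"])
```

```text
[ 0.50618997 -0.28126824  0.02429044] [-0.1401593   0.79816405 -1.00708248]
```

View pics/s8.png

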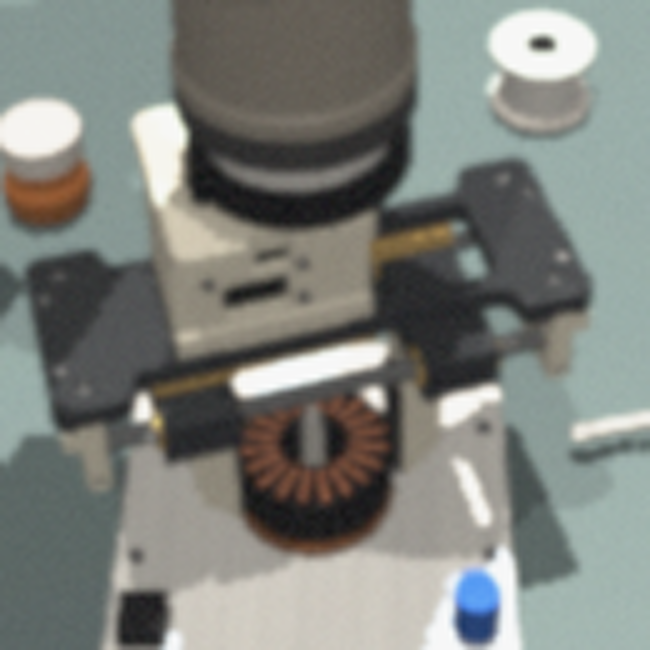

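The transformer rests on the disc with the stud through it at about (315,430), and the measured load has dropped. I'll release it and go to the narrow disc.

{"name": "step_arm", "arguments": {"moves": [[[0,0,0,0],[0,0,0,0],[0,0,0,0],[0,0,0,0],[0,0,0,0]]], "hand": 0.9, "force": 15}}

```text
time: 14.03
tool_pos: [0.5064, -0.2814, 0.0244]
tool_rot: [3.141, 0.0, 1.571]
contact_force: [-0.5, -0.2, 0.2]
opening: 0.0819
```

{"name": "step_arm", "arguments": {"moves": [[[0,0,-0.01,0],[0,0,-0.02,0],[0,0,-0.03,0],[0,0,-0.025,0],[0.03,0.014,0,0],[0.03,0.014,0,0],[0.03,0.014,0,0],[0.03,0.014,0,0]]]}}

```text
time: 14.7
tool_pos: [0.5628, -0.1602, 0.1104]
tool_rot: [3.14, 0.0, 1.57]
contact_force: [0.5, 0.0, 0.4]
opening: 0.0827
```

{"name": "step_arm", "arguments": {"moves": [[[0.033,0.016,0,0],[0.033,0.016,0,0],[0.033,0.016,0,0],[0.033,0.016,0,0],[0.033,0.016,0,0],[0.033,0.016,0,0],[0.018,0.011,0,0],[0,0,0,0]]], "hand": 0.75}}

```text
time: 15.37
tool_pos: [0.6707, 0.0594, 0.1099]
tool_rot: [3.139, -0.001, 1.575]
contact_force: [-0.5, 0.8, -0.1]
opening: 0.0687
```

{"name": "step_arm", "arguments": {"moves": [[[0,0,0,0],[0,0,0,0]]]}}

```text
time: 15.53
tool_pos: [0.6688, 0.054, 0.1095]
tool_rot: [-3.141, 0.0, 1.571]
contact_force: [-0.3, -0.9, 0.4]
opening: 0.0689
```

Run:
```python
from h import *
c=cam("side");crop(c,200,330,130,330,3,"s9.png")
c2=cam("top");crop(c2,180,440,100,320,3,"t9.png")
p=robot.observe()["tool_pos"];print(p)
print(proj(c,[.669,.055,.0035]))
```

```text
[0.66879542 0.05327817 0.1095514 ]
(np.float64(267.8615974525302), np.float64(190.32238898608276))
```

View pics/s9.png

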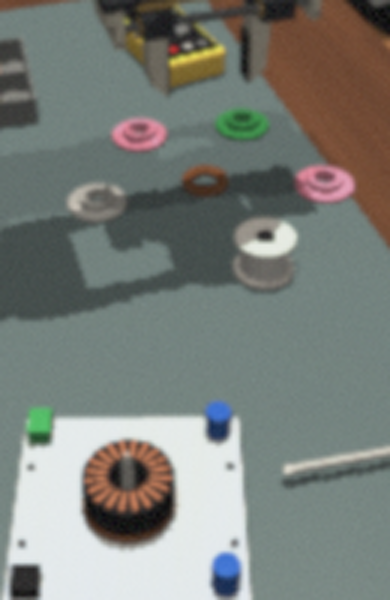

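View pics/t9.png

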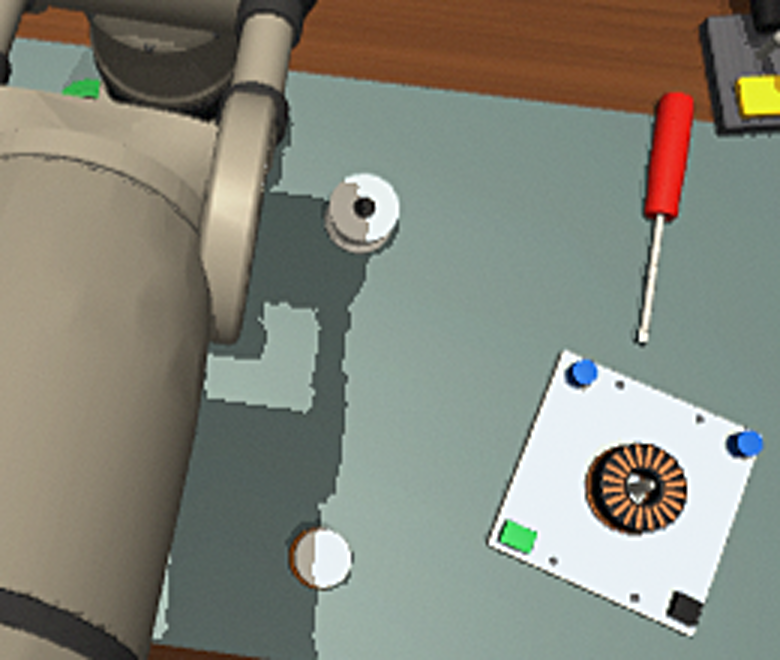

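{"name": "step_arm", "arguments": {"moves": [[[0.001,0.0,0.02,0],[0,0,0.02,0],[0,0,0.02,0],[0,0,0.02,0],[0,0,0.01,0],[0,0,0.005,0],[0,0,0,0],[0,0,0,0]]]}}

```text
time: 16.3
tool_pos: [0.6697, 0.0553, 0.0152]
tool_rot: [3.14, -0.0, 1.57]
contact_force: [0.0, 0.4, -0.0]
opening: 0.0688
```

Run:
```python
from h import *
c=cam("side");crop(c,220,320,140,220,6,"s10.png")
p=robot.observe()["tool_pos"];print(p)
```

```text
[0.67005387 0.05540061 0.01560832]
```

View pics/s10.png

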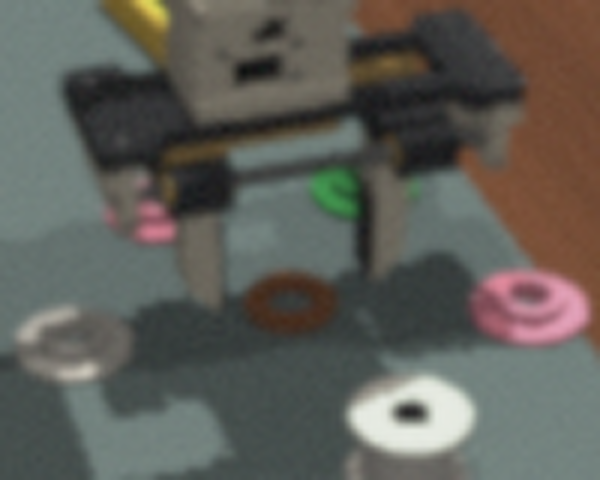

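{"name": "step_arm", "arguments": {"moves": [[[0,0,0.006,0],[0,0,0.004,0],[0,0,0.0025,0],[0,0,0,0],[0,0,0,0]]]}}

```text
time: 16.77
tool_pos: [0.6691, 0.0558, 0.0015]
tool_rot: [-3.141, -0.0, 1.571]
contact_force: [0.3, 0.1, 0.1]
opening: 0.0689
```

{"name": "step_arm", "arguments": {"moves": [[[0,0,0,0],[0,0,0,0],[0,0,0,0],[0,0,0,0],[0,0,0,0],[0,0,0,0],[0,0,0,0],[0,0,0,0]]], "hand": 0.3}}

```text
time: 17.43
tool_pos: [0.6693, 0.0558, 0.0018]
tool_rot: [3.141, -0.0, 1.571]
contact_force: [-0.1, -0.8, 1.2]
opening: 0.0429
```

{"name": "step_arm", "arguments": {"moves": [[[0,0,-0.01,0],[0,0,-0.02,0],[0,0,-0.03,0],[0,0,-0.03,0],[0,0,-0.015,0],[0,0,0,0],[0,0,0,0]]]}}

```text
time: 18.02
tool_pos: [0.6696, 0.0557, 0.1081]
tool_rot: [3.139, 0.0, 1.571]
contact_force: [-0.4, 0.3, -1.4]
opening: 0.0431
```

{"name": "step_arm", "arguments": {"moves": [[[-0.02,-0.01,0,0],[-0.03,-0.015,0,0],[-0.034,-0.0165,0,0],[-0.034,-0.0165,0,0],[-0.034,-0.0165,0,0],[-0.034,-0.0165,0,0],[-0.034,-0.0165,0,0],[-0.034,-0.0165,0,0]]]}}

```text
time: 18.68
tool_pos: [0.5431, -0.1992, 0.105]
tool_rot: [-3.139, -0.002, 1.571]
contact_force: [0.4, -1.7, 0.6]
opening: 0.0429
```

{"name": "step_arm", "arguments": {"moves": [[[-0.034,-0.0165,0,0],[-0.03,-0.014,0,0],[-0.0177,-0.009,0,0],[0,0,0,0],[0,0,0,0],[0,0,0,0]]]}}

```text
time: 19.18
tool_pos: [0.5054, -0.279, 0.1056]
tool_rot: [-3.14, -0.002, 1.571]
contact_force: [-0.2, 0.4, -0.3]
opening: 0.0428
```

Run:
```python
from h import *
c=cam("side");crop(c,180,310,200,330,5,"s11.png")
p=robot.observe()["tool_pos"];print(p)
q=p+[0,0,.002]
for X in (q,q+[.022,0,0],q-[.022,0,0],q-[0,.022,0],q+[0,.022,0]): print((np.array(proj(c,X))-[180,200])*5)
```

```text
[ 0.50573436 -0.27866736  0.1058736 ]
[303.8011676  319.01585423]
[362.4935908  305.53374773]
[244.25959061 332.69301797]
[320.00977461 364.15939348]
[288.41956237 276.17564599]
```

View pics/s11.png

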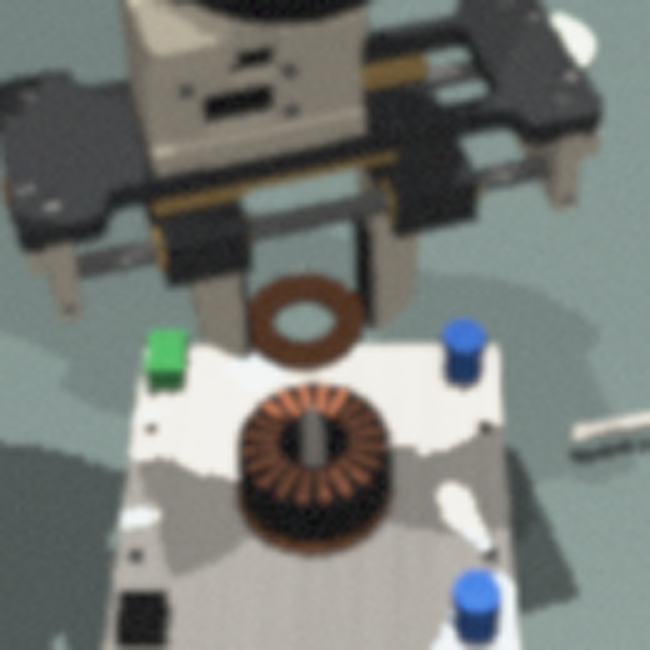

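{"name": "step_arm", "arguments": {"moves": [[[-0.001,0.0,0.01,0],[0,0,0.015,0],[0,0,0.012,0],[0,0,0.008,0],[0,0,0.006,0],[0,0,0.004,0],[0,0,0,0],[0,0,0,0]]]}}

```text
time: 19.9
tool_pos: [0.5059, -0.2809, 0.0518]
tool_rot: [3.141, 0.0, 1.571]
contact_force: [-0.3, -0.2, -0.4]
opening: 0.0428
```

Run:
```python
from h import *
c=cam("side");crop(c,180,310,200,330,5,"s12.png")
p=robot.observe()["tool_pos"];print(p)
```

```text
[ 0.50604955 -0.28107965  0.05208283]
```

View pics/s12.png

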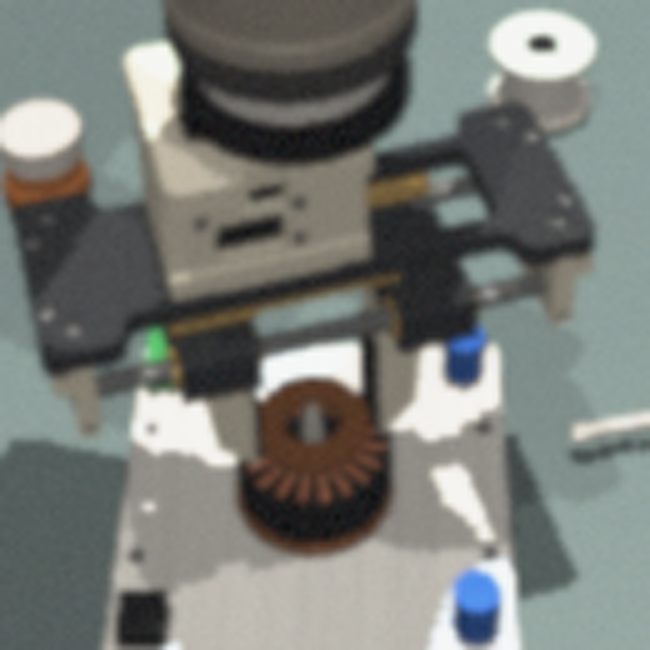

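The stud shows inside the narrow disc's hole, near (315,420). I'll lower it gently and release.

{"name": "step_arm", "arguments": {"moves": [[[0,0,0.003,0],[0,0,0.002,0],[0,0,0.0015,0],[0,0,0,0],[0,0,0,0],[0,0,0,0]]]}}

```text
time: 20.45
tool_pos: [0.5058, -0.281, 0.0453]
tool_rot: [3.141, -0.0, 1.571]
contact_force: [0.4, 0.7, 0.2]
opening: 0.0429
```

{"name": "step_arm", "arguments": {"moves": [[[0,0,0,0],[0,0,0,0],[0,0,0,0],[0,0,0,0],[0,0,0,0]]], "hand": 0.75}}

```text
time: 20.87
tool_pos: [0.5057, -0.281, 0.0452]
tool_rot: [3.141, -0.0, 1.571]
contact_force: [0.6, -0.8, 0.2]
opening: 0.0678
```

{"name": "step_arm", "arguments": {"moves": [[[0,0,-0.01,0],[0,0,-0.02,0],[0,0,-0.03,0],[0.03,0.005,0,0],[0.034,0.006,0,0],[0.034,0.006,0,0],[0.034,0.006,0,0],[0.034,0.006,0,0]]]}}

```text
time: 21.53
tool_pos: [0.5349, -0.1136, 0.1062]
tool_rot: [3.141, 0.0, 1.57]
contact_force: [0.7, -0.6, 0.4]
opening: 0.0685
```

{"name": "step_arm", "arguments": {"moves": [[[0.034,0.006,0,0],[0.034,0.006,0,0],[0.034,0.006,0,0],[0.034,0.006,0,0],[0.033,0.006,0,0],[0,0,0,0],[0,0,0,0],[0,0,0,0]]]}}

```text
time: 22.2
tool_pos: [0.5647, 0.0538, 0.1057]
tool_rot: [3.141, 0.0, 1.571]
contact_force: [-0.3, 0.1, 0.1]
opening: 0.0693
```

Run:
```python
from h import *
c=cam("side");crop(c,180,310,180,330,4,"s13.png")
c2=cam("top");crop(c2,340,440,210,320,5,"t13.png")
p=robot.observe()["tool_pos"];print(p)
print((np.array(proj(c,[.5655,.054,.004]))-[180,180])*4)
```

```text
[0.56464755 0.05286775 0.10550175]
[206.98367501  68.79331784]
```

View pics/s13.png

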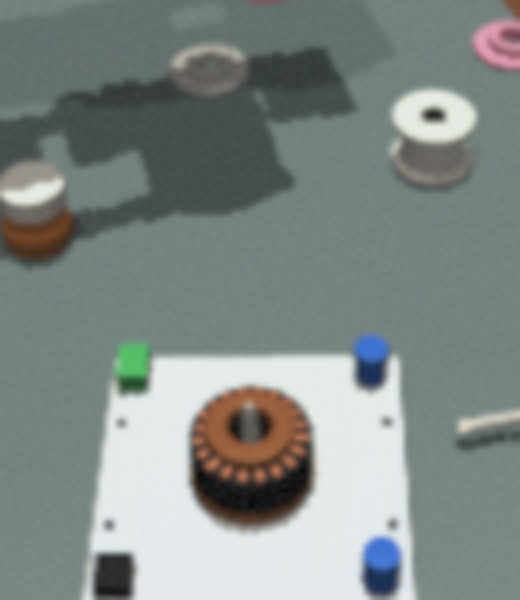

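View pics/t13.png

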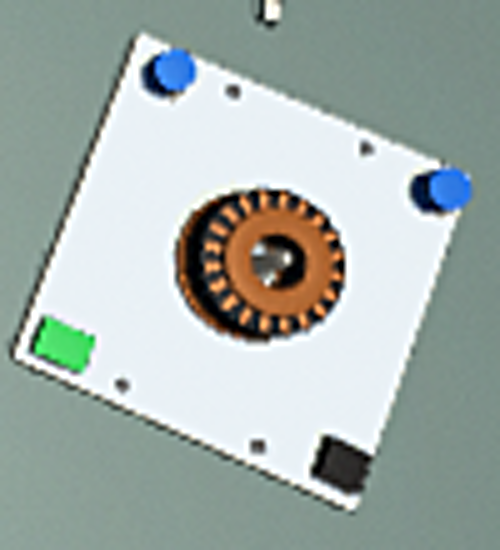

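The narrow disc sits concentric on the transformer, stud in its hole. Next, the steel clamp plate, gripped by its hub.

{"name": "step_arm", "arguments": {"moves": [[[0.001,0.001,0.02,0],[0,0,0.02,0],[0,0,0.02,0],[0,0,0.015,0],[0,0,0.01,0],[0,0,0.006,0],[0,0,0,0],[0,0,0,0]]]}}

```text
time: 22.97
tool_pos: [0.5661, 0.0546, 0.0147]
tool_rot: [3.141, -0.0, 1.57]
contact_force: [0.3, 0.2, -1.2]
opening: 0.0689
```

Run:
```python
from h import *
c=cam("side");crop(c,180,280,150,230,6,"s14.png")
p=robot.observe()["tool_pos"];print(p)
```

```text
[0.56632705 0.05472956 0.01504576]
```

View pics/s14.png

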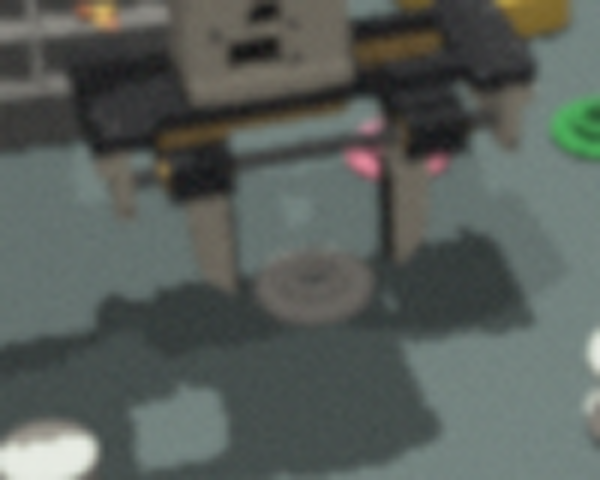

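{"name": "step_arm", "arguments": {"moves": [[[0,0,0.004,0],[0,0,0.0025,0],[0,0,0.001,0],[0,0,0,0],[0,0,0,0]]]}}

```text
time: 23.43
tool_pos: [0.5658, 0.0551, 0.0068]
tool_rot: [3.141, -0.0, 1.571]
contact_force: [-0.0, -0.4, -0.2]
opening: 0.0687
```

{"name": "step_arm", "arguments": {"moves": [[[0,0,0,0],[0,0,0,0],[0,0,0,0],[0,0,0,0],[0,0,0,0],[0,0,0,0],[0,0,0,0],[0,0,0,0]]], "hand": 0.2, "force": 20}}

```text
time: 24.1
tool_pos: [0.5658, 0.055, 0.0067]
tool_rot: [3.141, -0.0, 1.571]
contact_force: [1.2, 0.5, 0.9]
opening: 0.0325
```

{"name": "step_arm", "arguments": {"moves": [[[0,0,-0.01,0],[0,0,-0.02,0],[0,0,-0.03,0],[0,0,-0.03,0],[0,0,-0.015,0],[0,0,0,0],[0,0,0,0]]]}}

```text
time: 24.68
tool_pos: [0.5659, 0.055, 0.1126]
tool_rot: [3.14, -0.0, 1.571]
contact_force: [-0.2, 0.8, -1.9]
opening: 0.0325
```

{"name": "step_arm", "arguments": {"moves": [[[-0.02,-0.004,0,0],[-0.03,-0.006,0,0],[-0.034,-0.006,0,0],[-0.034,-0.006,0,0],[-0.034,-0.006,0,0],[-0.034,-0.006,0,0],[-0.034,-0.006,0,0],[-0.034,-0.006,0,0]]]}}

```text
time: 25.35
tool_pos: [0.5181, -0.2, 0.1099]
tool_rot: [-3.139, -0.002, 1.571]
contact_force: [0.3, -0.2, -0.9]
opening: 0.0327
```

{"name": "step_arm", "arguments": {"moves": [[[-0.034,-0.006,0,0],[-0.03,-0.005,0,0],[-0.018,-0.003,0,0],[0,0,0,0],[0,0,0,0],[0,0,0,0]]]}}

```text
time: 25.85
tool_pos: [0.5051, -0.2798, 0.1104]
tool_rot: [-3.139, -0.002, 1.571]
contact_force: [0.4, -0.1, -0.1]
opening: 0.0322
```

Run:
```python
from h import *
c=cam("side");crop(c,180,310,200,330,5,"s15.png")
p=robot.observe()["tool_pos"];print(p)
q=p+[0,0,-.002]
for X in (q,q+[.027,0,0],q-[.027,0,0],q-[0,.027,0],q+[0,.027,0]): print((np.array(proj(c,X))-[180,200])*5)
```

```text
[ 0.50537259 -0.27954714  0.1107243 ]
[303.37727137 319.36929305]
[375.43447832 302.81495006]
[230.035998   336.21863603]
[323.41799774 375.2369178 ]
[284.58657614 266.98638586]
```

View pics/s15.png

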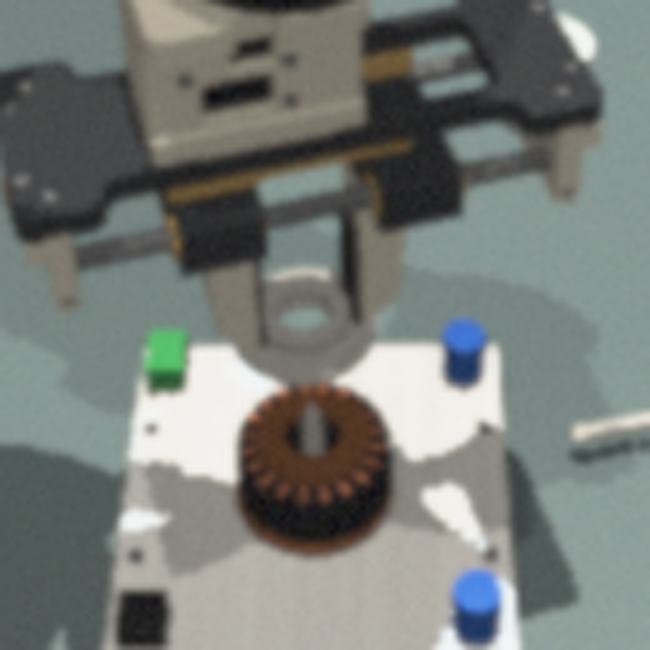

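Run:
```python
from h import *
c=cam("side");p=robot.observe()["tool_pos"];print(p)
im=cv2.resize(c["frame"][240:290,215:265,::-1],None,fx=12,fy=12,interpolation=cv2.INTER_CUBIC)
cv2.imwrite("pics/s16a.png",im)
b=p-[0,0,.0067]
t=np.linspace(0,2*np.pi,60)
for r,z,col in((.027,.005,(0,255,0)),(.017,.012,(255,0,0)),(.01,.012,(0,0,255)),(.01,0,(0,255,255))):
    P=[(np.array(proj(c,b+[r*np.cos(a),r*np.sin(a),z]))-[215,240]+.5)*12 for a in t]
    cv2.polylines(im,[np.int32(P)],True,col,1)
cv2.imwrite("pics/s16.png",np.hstack([im]))
```

```text
[ 0.50560413 -0.27950936  0.1110368 ]
```

View pics/s16a.png

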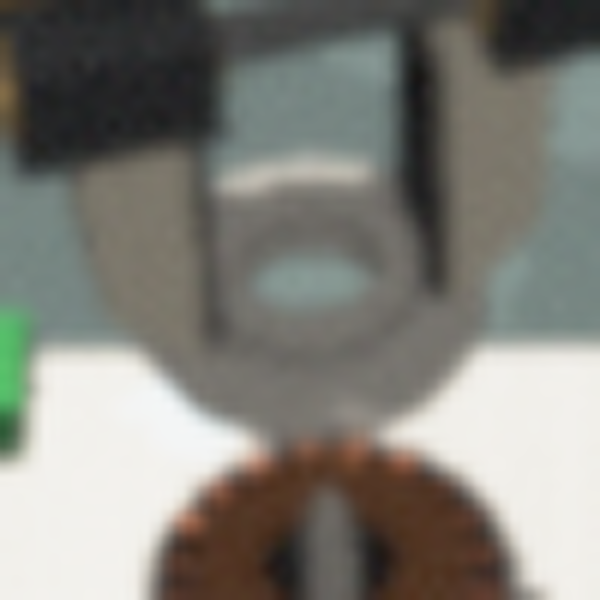

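View pics/s16.png

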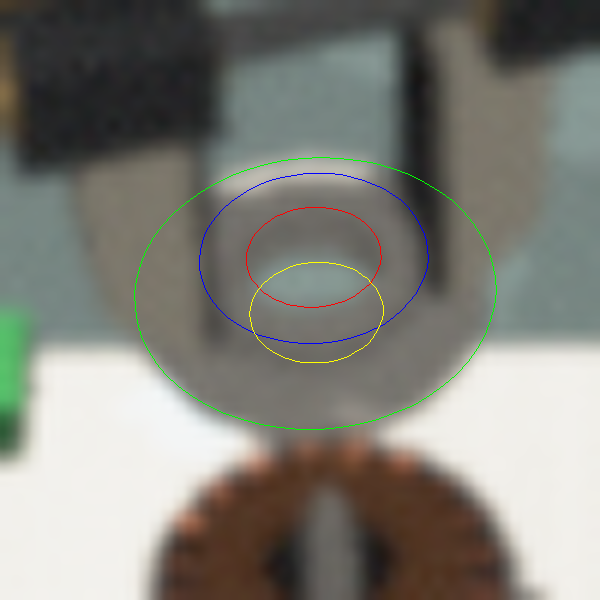

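{"name": "step_arm", "arguments": {"moves": [[[-0.0005,0.0,0.01,0],[0,0,0.014,0],[0,0,0.01,0],[0,0,0.006,0],[0,0,0.004,0],[0,0,0.002,0],[0,0,0,0],[0,0,0,0]]]}}

```text
time: 26.62
tool_pos: [0.5059, -0.2816, 0.066]
tool_rot: [3.141, 0.0, 1.571]
contact_force: [-0.8, 0.9, -1.5]
opening: 0.0323
```

Run:
```python
from h import *
c=cam("side");crop(c,210,270,250,310,10,"s17.png")
o=robot.observe();print(o["tool_pos"],o["contact_force"])
```

```text
[ 0.50601419 -0.28167629  0.06617718] [ 0.69711179 -0.07749493 -1.25371707]
```

View pics/s17.png

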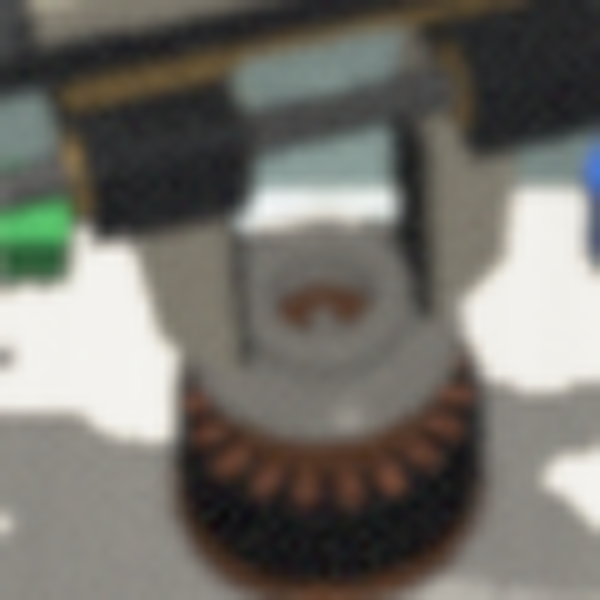

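The stud tip is entering the hole in the middle, at about (322,318) in the crop. I'll lower the last 9 mm.

{"name": "step_arm", "arguments": {"moves": [[[0,0,0.004,0],[0,0,0.003,0],[0,0,0.0015,0],[0,0,0,0],[0,0,0,0],[0,0,0,0]]]}}

```text
time: 27.17
tool_pos: [0.5057, -0.2815, 0.0572]
tool_rot: [3.142, -0.0, 1.571]
contact_force: [-0.6, 1.1, -1.4]
opening: 0.0326
```

{"name": "step_arm", "arguments": {"moves": [[[0,0,0.0005,0],[0,0,0,0],[0,0,0,0]]]}}

```text
time: 27.42
tool_pos: [0.5058, -0.2815, 0.0567]
tool_rot: [3.141, 0.0, 1.571]
contact_force: [1.3, 0.2, -0.5]
opening: 0.0324
```

{"name": "step_arm", "arguments": {"moves": [[[0,0,0,0],[0,0,0,0],[0,0,0,0],[0,0,0,0],[0,0,0,0]]], "hand": 0.75}}

```text
time: 27.83
tool_pos: [0.5057, -0.2815, 0.0567]
tool_rot: [3.141, -0.0, 1.571]
contact_force: [-0.5, 0.6, 0.2]
opening: 0.0614
```

{"name": "step_arm", "arguments": {"moves": [[[0,0,-0.01,0],[0,0,-0.02,0],[0,0,-0.03,0],[0.03,0,-0.01,0],[0.034,0,0,0],[0.034,0,0,0],[0.034,0,0,0],[0.034,0,0,0]]]}}

```text
time: 28.5
tool_pos: [0.5056, -0.1141, 0.1277]
tool_rot: [3.14, 0.0, 1.57]
contact_force: [1.1, 0.7, -0.0]
opening: 0.0692
```

{"name": "step_arm", "arguments": {"moves": [[[0.034,0,0,0],[0.034,0,0,0],[0.034,0,0,0],[0,0,0,0],[0,0,0,0],[0,0,0,0]]]}}

```text
time: 29.0
tool_pos: [0.506, -0.0139, 0.1273]
tool_rot: [3.141, 0.0, 1.571]
contact_force: [-0.6, 0.5, 0.1]
opening: 0.0685
```

Run:
```python
from h import *
c=cam("side");crop(c,200,285,245,330,7,"s18.png")
c2=cam("top");crop(c2,340,440,210,320,5,"t18.png")
cv2.imwrite("pics/t19.png",c2["frame"][:,:,::-1])
o=robot.observe();print(o["tool_pos"],o["contact_force"])
S=np.array([.5058,-.281])
for cc in (c,c2):
  for r,z in((.027,.055),(.017,.062)): print(np.round([proj(cc,[S[0]+r*a,S[1]+r*b,z]) for a,b in((1,0),(-1,0),(0,1),(0,-1))],1).tolist())
```

```text
[ 0.50594222 -0.01464739  0.12701334] [ 0.52845441  0.52411353 -0.41357536]
[[255.8, 280.7], [228.1, 287.4], [238.5, 273.4], [246.0, 295.3]]
[[250.7, 279.5], [233.1, 283.7], [239.6, 274.8], [244.4, 288.6]]
[[397.3, 247.7], [395.9, 275.0], [383.0, 259.5], [410.2, 263.1]]
[[398.3, 252.4], [397.4, 269.7], [389.2, 259.9], [406.5, 262.2]]
```

View pics/s18.png

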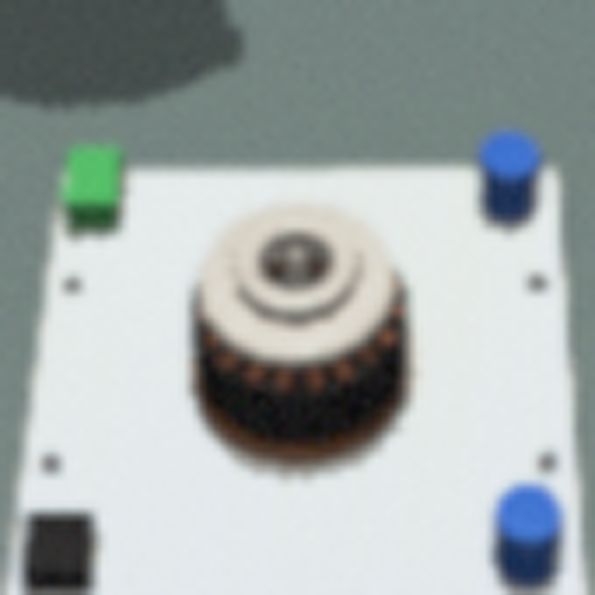

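View pics/t18.png

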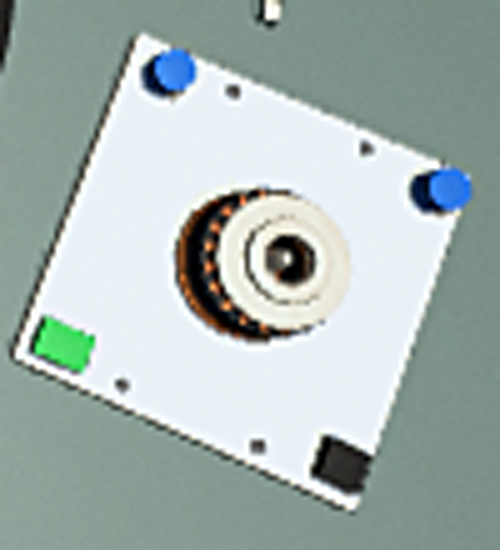

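View pics/t19.png

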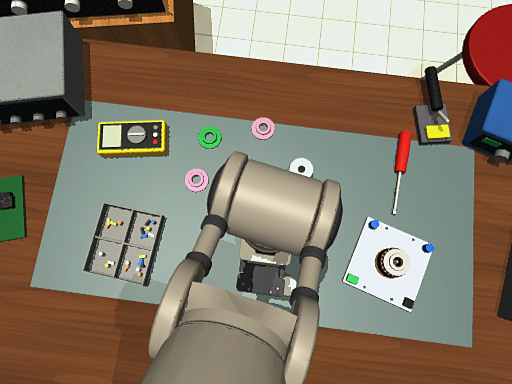

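All four parts are stacked level and concentric. In the side crop the flange edges are at about 228 and 256 px, against 228.1 and 255.8 px predicted for the seated height. The bystanders look unmoved, so I'm handing in.

Run:
```python
from h import *
c=cam("side");print(c["frame"][225:231,187].tolist()[0]);crop(c,160,330,130,250,4,"s20.png")
robot.hand_in()
```

```text
[167, 165, 155]
the job is handed in; nothing more can be done
```

View pics/s20.png

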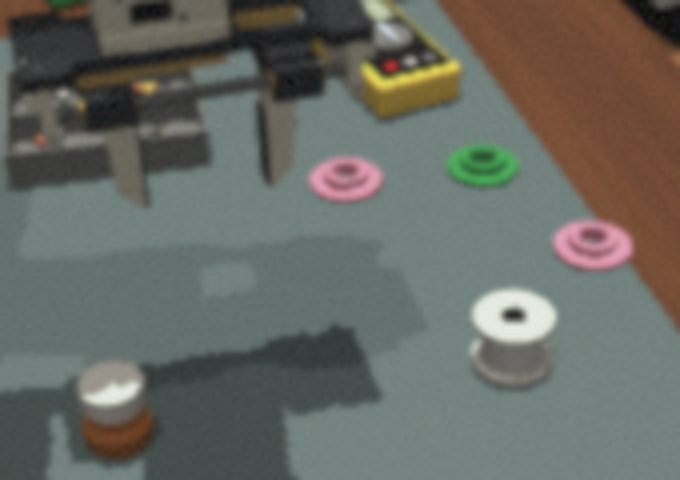

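I put the wide disc, transformer, narrow disc and steel clamp plate (hub up) on the stud in that order, released each one, and handed in at about 29 s of the 109 s allowed.

- **Stack:** the last side and top pictures show all four parts level and concentric, with the stud tip in the middle of the clamp plate's hole. In the side view the flange edges are within about 1 px of the predicted seated position.
- **Bystanders:** the spool, jar, multimeter and screwdriver look unmoved in the final pictures. The gripper is open and about 0.27 m away from the stack, touching nothing.
- **Checks:** none failed. The two cameras disagreed by about 2–4 mm on the part positions at the start. I allowed for this in the grasps, and the gripper centred each part as it closed.

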